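Bring the shredder's locking collar onto the shaft flat and hold it

TASK

The locking collar of the shredder's drive unit lies at the bottom of its upright shaft, and its set screw can only pass up the shaft over a flat. Turn the shaft by hand, feeling for its two flats, until a flat faces the set screw; then lift the collar up its guide post until it comes up against the nut, and finish while still holding it up there with the fingers, ready for the screw to be tightened. Leave the pail, the snips and the hex key where they are.

Things in the scene. Friction and masses are not known exactly. Their poses are not given: they have to be found in the camera images.
- unit: Drive unit, fixed to the bench: grey ribbed block under an aluminium plate, 200 x 130 mm, its top 50 mm above the bench. Origin: on the upright shaft's axis at bench height, z up; the block is centred 25 mm to +x of it. A hub 33 mm across rises round the axis from the plate to 68 mm; the collar rests on it. The collar's set screw is on the -x side, the guide post on the +x side.
- shaft_end (a point): Centre of the upper end of the steel shaft, 125 mm above the bench; axes as unit, they do not turn with the shaft. From 82 to 125 mm height the shaft is 32 mm across with two opposite flats, 20 mm over the flats, each 25 mm wide (from above: a round with two sides cut off). Below is a round neck, 19 mm.
- shaft_mid (a point): Point on the shaft's axis 107 mm above the bench, where it can be pinched above the resting collar; axes as unit. The shaft turns without end, friction 0.06 N m, and stays where left. Its angle is not reported: feel it (32 mm between the pads, down to 20 mm on the flats) or see it. At the start the flats are 0.8 rad or more off the screw.
- collar: Dark steel ring round the shaft, 56 mm outside, 37 mm bore, 16 mm high, 0.18 to 0.37 kg, with two flat cheeks on its +y and -y sides, 26 mm long, 58 mm across. Origin: centre of its underside, on the shaft's axis, at first 68 mm above the bench; axes as unit. It slides up and down but cannot turn, and falls when let go.
- set_screw (a point): Outer end of the set screw's head, on the collar's -x side, 36 mm from the axis, 8 mm above the collar's underside; head 10 mm across. Inside, its 8 mm wide point reaches to 11.8 mm from the axis. Unless a flat faces it (flats square to the unit's x axis, either way round, within 0.25 rad) the collar is stopped after 3 mm of lift.
- guide_nut (a point): Underside of the dark nut (18 mm across, 8 mm high) on the guide post (10 mm thick), on the post's axis, 75 mm to +x of the shaft's axis and 114 mm above the bench. The collar's ear, 10 mm high, ends in an eye round the post, 22 mm across, 16 mm high. The collar is fully up when the nut stops it, its top face then level with this point.
- collar_lift (a joint): How far the collar is lifted, in m: 0 resting on the hub, 0.030 up against the stop, the nut.
- pail: Bystander: open white plastic pail, 120 mm across the rim, 120 mm high, standing on the bench. Origin: centre of its underside.
- snips: Bystander: bypass snips lying on the bench, about 180 mm long, 60 mm wide, 18 mm high, one handle black, one orange, steel blade to +x. Origin: under the pivot.
- hex_key: Bystander: dark L-shaped hex key lying on the bench, long leg 110 mm along x, short leg 28 mm to +y at its +x end, 8 mm thick. Origin: under the long leg, 50 mm from the bend.

How it is judged:
At the end, for the whole second after the job is handed in: The collar is lifted to within 3.5 mm of its stop under the nut and is at rest there, held by the fingers (they press on it with more than 1 N), through the last second (value of joint collar_lift above 0.0265 m and contact force between the fingers and collar above 1 N and linear speed of collar below 0.02 m/s); the arm keeps its last pose, push and grip.
It fails at once if the pail is pushed more than 30 mm or tipped (distance of pail from where it was at the start of the episode above 0.03 m or angle between pail's own z axis and vertical above 0.35 rad).
It fails at once if the snips are moved more than 30 mm (distance of snips from where it was at the start of the episode above 0.03 m).
It fails at once if the hex key is moved more than 30 mm (distance of hex_key from where it was at the start of the episode above 0.03 m).
It also fails if it takes over 61 s, if anything falls off the work surface, if the arm or the gripper's body presses on something with over 40 N, if the wrist force passes 120 N, or if a joint passes its speed limit or range.

ROBOT

A 7-joint arm with a two-finger parallel gripper is mounted at the origin on the work surface. World frame = base frame: x ahead of the robot, y to its left, z up, the work surface at z = 0. Lengths are in m, angles in rad, forces in N, time in s.
With the tool pointing down it reaches from about 0.4 to 0.85 m from the base axis. Payload 10.4 kg.
Tool frame: the origin (TCP) lies at the very end of the fingers, on their centre line; the grasp point (between the pads) lies 19 mm behind it; z points along the fingers, y is the direction in which the jaws open and shut (so a half turn about z gives the same grasp; the last joint's range is limited). The gripper opens to 87 mm and grips with 3 to 60 N. Pads are 19 mm wide; open, the fingers measure 117 mm over their backs; the gripper's body (75 mm by 190 mm) begins 51 mm behind the grasp point.
Start: joints at [1.247, 0.332, -0.065, 1.46, 0.022, 1.35, -0.088], TCP at [0.185, -0.597, 0.223] pointing down, gripper open.
Joint ranges: [-2.6, 2.6], [-0.5, 2.12], [-1.47, 1.34], [0.16, 2.42], [-1.27, 4.41], [0.06, 2.06], [-2.6, 2.6]. Speed limits (rad/s): [2.22, 2.22, 2.79, 2.79, 3.14, 3.14, 3.14].

INTERFACE

Orientations are given as a unit quaternion [x, y, z, w].
In Python, from bench import r, eyes, job gives the robot as it stands. The module is installed in compiled form; this text tells all that it offers.
- The arm moves only by the tool play_rows, never from a script. Its argument "motion" is a list of rows, each a list of 7 numbers: the shift along the tool's x, y, z as a fraction of full scale, then the turn, a rotation vector about the tool's x, y, z as a fraction of full scale, then the opening in per cent of the stroke, from 0 (shut) to 100 (fully open). A call has 1 to 5 rows; each row is the pose to reach, as a shift and turn from the pose commanded when the call began, along the tool's axes at that moment; what a row does not reach only later rows make up. Full scale, the value 1, is 0.2 m for a shift and 90 degrees for a turn. A row lasts 1/8 s, in which the tool goes at most 62.5 mm and 10.7 degrees, less where a joint would pass 70% of its speed; a pose out of reach is approached as far as the arm can. A call with a number of a shift or a turn outside -1 to 1 is refused whole. A call with a gripper value outside its range is refused whole. The fingers move at their own pace and stop on an object; "squeeze" is the grip in N (left out, the last holds). Time passes only in rows, so rows that repeat a pose let the fingers close. It gives the time, the measured TCP pose, the force and the opening at its end, in the units of the state.
- r.read_state(): the state, without advancing time (a new reading comes with each control period).
- eyes.camera(name): name is "side" or "top" or "wrist"; returns a dict with "image" (480x640x3 uint8, red, green, blue), "mtx" (3x3 intrinsics, pixels), "dist" ([k1, k2, p1, p2, k3] as OpenCV has them; the pictures are not rectified), "R" (3x3) and "t" (3): a world point X has camera coordinates R X + t. Camera axes: x right, y down, z forward; pixel columns grow to the right and rows downward; lengths in m; the calibration is good to about 2 mm. A picture is of the moment at which its call begins. There is no depth.
- job.close_job(): hands the job in, once; it reports no verdict.
Trained networks look in a picture, given as the dict that the camera call returned (one of the last four; its "shot" number tells which), for a name from the list of things; names that differ only in an ending like _2 or _b are one class to them, and where a whole thing is asked for, a point or a joint stands for the part that bears it (a point fixed in the world has none). Each returns a list of dicts, best first, with "p" (0 to 1); they miss things now and then, are a little off and sometimes report something else, mostly with a low value. They report only what shows in the picture. A call takes as long as a camera call.
- eyes.regions_of(picture, label): "region" (480x640 bool, what is visible of it) and "xy" ([column, row] in pixels, amid what is visible of it).
- eyes.landmark_of(picture, label): "xy" ([column, row] in pixels: a listed point, or the origin of a listed thing).
The state is a dict: "time": time; "joint_positions": joint angles; "joint_vel": joint speeds; "joint_torque": joint torques, N m; "ee_pos": TCP position; "eef_rot": TCP orientation; "ft_force": force on the tool from outside, world axes, zero at the start; "torque": the same for the moment, N m; "width": finger opening in m.
Only numpy, scipy, OpenCV 4.12 (cv2) and the standard library are available. Lean on these libraries where they do the work, as an engineer would, in place of code of your own. Each camera call takes 0.05 s, during which the arm holds its last target. There are 200 camera calls.

## Working session

There is one attempt and no reset: what is moved stays moved. The work goes in short steps, Python scripts to look and compute and a tool call to move; the robot and the scene stay as the last step left them, time stands still between calls to the robot, and variables do not carry over. Pictures are saved under pics/ and viewed, about 8 in all and at most 12, crops included, and the job is handed in when it is done.

Besides the shell and the picture viewer there is one more tool, called after "Call:" as name(argument=value, ...), one argument or row to a line, values as JSON. play_rows: Moves the arm, as the interface text tells. Shift numbers are shares of 0.2 m and turn numbers shares of 90 degrees, none past 1 either way. Its arguments: {"type":"object","properties":{"motion":{"type":"array","items":{"type":"array","items":{"type":"number"}}},"squeeze":{"type":"number"}},"required":["motion"]}

```bash
mkdir -p pics; cat > h.py <<'E'
import numpy as np, cv2
from bench import r, eyes, job
def ray(c,xy):
    u=cv2.undistortPoints(np.array([[xy]],float),c["mtx"],c["dist"])[0,0]
    d=c["R"].T@np.array([u[0],u[1],1]); o=-c["R"].T@c["t"]; return o,d/np.linalg.norm(d)
def tri(rs):
    A=sum(np.eye(3)-np.outer(d,d) for o,d in rs); b=sum((np.eye(3)-np.outer(d,d))@o for o,d in rs)
    return np.linalg.solve(A,b)
def atz(c,xy,z):
    o,d=ray(c,xy); return o+d*(z-o[2])/d[2]
def proj(c,X):
    return cv2.projectPoints(np.array(X,float).reshape(-1,3),cv2.Rodrigues(c["R"])[0],c["t"],c["mtx"],c["dist"])[0][:,0]
def save(c,n): cv2.imwrite("pics/"+n,c["image"][:,:,::-1])
E
python3 - <<'E'
from h import *
np.set_printoptions(precision=4,suppress=True)
s=r.read_state(); print(s)
Z=dict(unit=0,shaft_end=.125,shaft_mid=.107,collar=.068,set_screw=.076,guide_nut=.114,pail=0,snips=0,hex_key=0)
ob={}
ims=[]
for n in ["side","top"]:
    c=eyes.camera(n); ims.append(c["image"])
    for k,z in Z.items():
        L=eyes.landmark_of(c,k)
        for l in L[:2]:print(n,k,round(l["p"],2),np.round(l["xy"],1),atz(c,l["xy"],z))
        if L: ob.setdefault(k,[]).append(ray(c,L[0]["xy"]))
for k,v in ob.items():
    if len(v)>1: print(k,tri(v))
im=np.hstack(ims); cv2.imwrite("pics/a.png",cv2.resize(ims[0],(640,480))[:,:,::-1]); cv2.imwrite("pics/b.png",ims[1][:,:,::-1])
E
```

```text
{'time': 0.0, 'joint_positions': array([ 1.2474,  0.3329, -0.0647,  1.4609,  0.0216,  1.3499, -0.0885]), 'joint_vel': array([-0.0009,  0.0002,  0.0001,  0.0027, -0.0006, -0.0005,  0.0002]), 'joint_torque': array([  0.0001, -62.3265,   0.0247, -38.9908,  -0.0614,   0.0398,
         0.0001]), 'ee_pos': array([ 0.185 , -0.5966,  0.2218]), 'eef_rot': array([ 0.9887,  0.1498, -0.0002, -0.0007]), 'ft_force': array([-0.6427, -0.4143,  0.1216]), 'torque': array([-0.0288,  0.0217, -0.0226]), 'width': 0.08705735315673875}
side unit 0.56 [333.2 321.4] [ 0.5165 -0.0573  0.    ]
side shaft_end 0.87 [333.9 281.9] [ 0.5138 -0.0599  0.125 ]
side shaft_mid 0.78 [331.9 286.2] [ 0.5133 -0.0542  0.107 ]
side shaft_mid 0.48 [378.6 467.8] [ 0.4198 -0.3599  0.107 ]
side collar 0.87 [331.1 301.7] [ 0.5102 -0.0581  0.068 ]
side set_screw 0.68 [310.3 299.5] [ 0.4763 -0.0416  0.076 ]
side guide_nut 0.58 [373.3 282. ] [ 0.5799 -0.0847  0.114 ]
side pail 0.6 [236.1 193.5] [0.4852 0.384  0.    ]
side pail 0.49 [374.6 283.5] [ 0.637  -0.0144  0.    ]
side snips 0.8 [375.5 469.4] [ 0.4419 -0.3333  0.    ]
side snip
[... 330 characters left out ...]
07 ]
top collar 0.75 [339.2 245.1] [ 0.5092 -0.0581  0.068 ]
top set_screw 0.72 [332.6 258.3] [ 0.4765 -0.0415  0.076 ]
top guide_nut 0.97 [355.6 214.2] [ 0.575  -0.0959  0.114 ]
top pail 0.69 [164.3 256. ] [0.4962 0.3806 0.    ]
top snips 0.75 [448.7 272.9] [ 0.4453 -0.3351  0.    ]
top hex_key 0.72 [330.6 257.4] [ 0.4884 -0.039   0.    ]
top hex_key 0.51 [439.6 212.6] [ 0.5997 -0.3188  0.    ]
unit [ 0.5167 -0.0527 -0.007 ]
shaft_end [ 0.515  -0.0554  0.1189]
shaft_mid [ 0.5156 -0.0565  0.1095]
collar [ 0.5096 -0.0583  0.0683]
set_screw [ 0.4764 -0.0415  0.0759]
guide_nut [ 0.5721 -0.0949  0.1295]
pail [0.4902 0.381  0.0022]
snips [ 0.4434 -0.3341  0.0014]
hex_key [ 0.6203 -0.1527 -0.2781]
```

```bash
python3 - <<'E'
import cv2,numpy as np
a=cv2.imread("pics/a.png");b=cv2.imread("pics/b.png")
# crops around unit
A=cv2.resize(a[230:350,260:420],(400,300),interpolation=3);B=cv2.resize(b[180:300,260:420],(400,300),interpolation=3)
cv2.imwrite("pics/c.png",np.vstack([np.hstack([A,B]),np.hstack([cv2.resize(a,(400,300)),cv2.resize(b,(400,300))])]))
E
```

```text
(no output)
```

View pics/c.png

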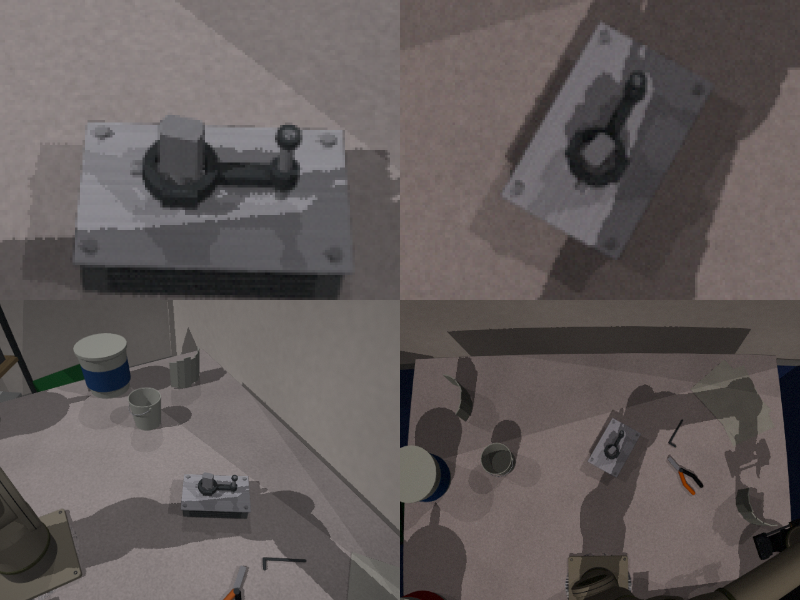

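The unit sits near (0.51, -0.057), yawed about -28°. The snips, hex key and pail are well away from it. I'll move above it for a wrist view.

Call:
play_rows(
  motion=[
    [0.2,-0.2,-0.2,0,0,0,100],
    [0.45,-0.45,-0.4,0,0,0,100],
    [0.7,-0.7,-0.5,0,0,0,100],
    [0.9,-0.9,-0.5,0,0,0,100],
    [1,-1,-0.5,0,0,0,100],
  ],
)

```text
time: 1.62
ee_pos: [0.3179, -0.3447, 0.3234]
eef_rot: [0.989, 0.15, 0.0, 0.001]
ft_force: [1.0, -1.0, 0.9]
width: 0.087
```

Call:
play_rows(
  motion=[
    [0.2,-0.2,0,0,0,0,100],
    [0.45,-0.45,0,0,0,0,100],
    [0.7,-0.7,0,0,0,0,100],
    [0.9,-0.9,0,0,0,0,100],
    [1,-1,0,0,0,0,100],
  ],
)

```text
time: 2.25
ee_pos: [0.4496, -0.0933, 0.323]
eef_rot: [0.988, 0.151, 0.0, 0.0]
ft_force: [-0.1, -1.3, 0.4]
width: 0.0872
```

```bash
cat > look.py <<'E'
from h import *
import sys
np.set_printoptions(precision=4,suppress=True)
s=r.read_state(); print(s["time"],s["ee_pos"],s["eef_rot"],s["joint_positions"])
c=eyes.camera("wrist"); save(c,sys.argv[1]); print("cam",-c["R"].T@c["t"])
Z=dict(shaft_end=.125,collar=.068,set_screw=.076,guide_nut=.114)
for k,z in Z.items():
    for l in eyes.landmark_of(c,k)[:1]: print(k,round(l["p"],2),np.round(l["xy"],1),atz(c,l["xy"],z))
E
python3 look.py w1.png
```

```text
2.25 [ 0.4496 -0.0933  0.323 ] [0.9885 0.1513 0.0005 0.0003] [ 0.7363 -0.0509 -0.5978  1.6784 -0.0285  1.5042 -1.1261]
cam [ 0.5275 -0.0692  0.4859]
shaft_end 0.89 [305.6 141.3] [ 0.5145 -0.0583  0.125 ]
collar 0.84 [305.4 142.9] [ 0.5107 -0.0568  0.068 ]
set_screw 0.89 [282.1 161.2] [ 0.4842 -0.0378  0.076 ]
guide_nut 0.89 [362.5  85.5] [ 0.5799 -0.0952  0.114 ]
```

View pics/w1.png

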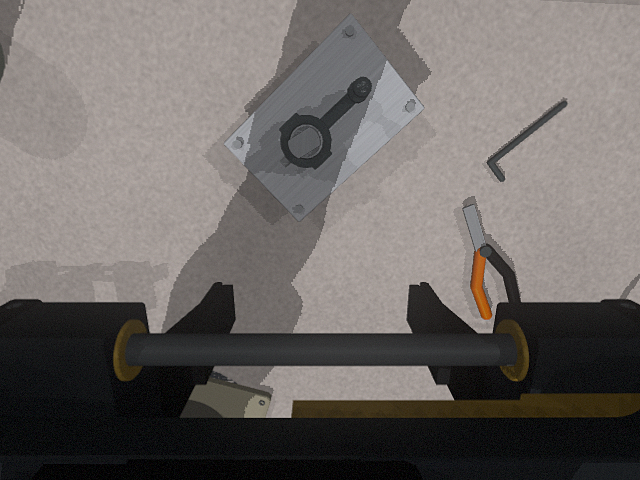

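The wrist view shows the plate with corners near (350,14), (424,106), (299,221) and (222,145), the shaft at (305,141) and the nut at (360,88). Next I'll get the yaw from the plate and zoom in on the shaft.

```bash
python3 - <<'E'
from h import *
np.set_printoptions(precision=4,suppress=True)
c=eyes.camera("wrist")
P=[atz(c,p,.05)[:2] for p in [(350,14),(424,106),(299,221),(222,145)]]
print(np.array(P))
for a,b in [(3,0),(2,1)]:
    d=P[b]-P[a]; print(np.linalg.norm(d),np.degrees(np.arctan2(d[1],d[0])))
for a,b in [(2,3),(1,0)]:
    d=P[b]-P[a]; print(np.linalg.norm(d),np.degrees(np.arctan2(d[1],d[0]))-90)
print(np.mean(P,0))
for k in [(239,143),(349,32),(410,106),(298,210)]: print(atz(c,k,.052)[:2])
im=c["image"][105:180,255:355,::-1].astype(float)
im=np.clip(im*1.8,0,255).astype(np.uint8)
cv2.imwrite("pics/w1c.png",cv2.resize(im,(800,600),interpolation=cv2.INTER_CUBIC))
E
```

```text
[[ 0.6499 -0.0683]
 [ 0.5877 -0.1783]
 [ 0.4158 -0.0796]
 [ 0.4774  0.0326]]
0.19983751322337928 -30.33013298810201
0.1982610901422294 -29.865417495958415
0.12800699832219817 -28.75897819482794
0.1263655226482005 -29.456462320167503
[ 0.5327 -0.0734]
[0.4857 0.0136]
[ 0.6329 -0.0727]
[ 0.5827 -0.1626]
[ 0.4294 -0.0745]
```

View pics/w1c.png

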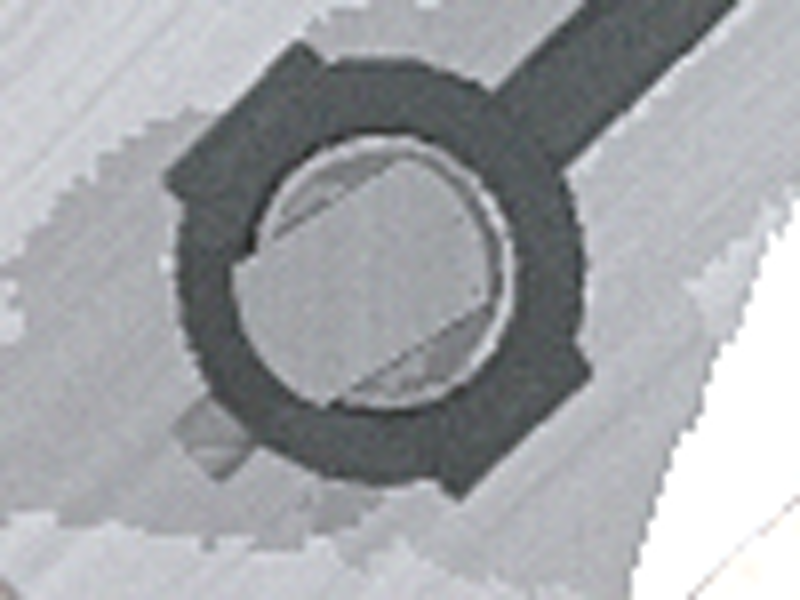

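The collar cheeks and ear run at about -44° in the image, which is the unit's yaw of -29.7°. The shaft's flat edges, (288,135)–(306,125) and (297,155)–(316,143), run at about -31°. So the flat line is at world yaw of about -43° and needs about 77° clockwise. To stay inside the wrist range, I'll turn the tool 120° counter-clockwise first.

Call:
play_rows(
  motion=[
    [0.1,-0.02,0,0,0,-0.11,100],
    [0.2,-0.05,0,0,0,-0.22,100],
    [0.3,-0.07,0,0,0,-0.33,100],
    [0.35,-0.075,0,0,0,-0.44,100],
    [0.35,-0.075,0,0,0,-0.55,100],
  ],
)

```text
time: 3.18
ee_pos: [0.5113, -0.0624, 0.3222]
eef_rot: [0.834, 0.552, -0.0, -0.0]
ft_force: [-0.0, -0.1, -0.3]
width: 0.0868
```

Call:
play_rows(
  motion=[
    [0,0,0,0,0,-0.11,100],
    [0,0,0,0,0,-0.22,100],
    [0,0,0,0,0,-0.33,100],
    [0,0,0,0,0,-0.44,100],
    [0,0,0,0,0,-0.55,100],
  ],
)

```text
time: 3.8
ee_pos: [0.5108, -0.063, 0.3225]
eef_rot: [0.527, 0.85, -0.0, 0.0]
ft_force: [0.5, 0.8, -0.4]
width: 0.0873
```

Call:
play_rows(
  motion=[
    [0,0,0.1,0,0,-0.1,100],
    [0,0,0.2,0,0,-0.2,100],
    [0,0,0.3,0,0,-0.23,100],
    [0,0,0.35,0,0,-0.23,100],
    [0,0,0.35,0,0,-0.23,100],
  ],
)

```text
time: 4.42
ee_pos: [0.5108, -0.0621, 0.2523]
eef_rot: [0.368, 0.93, -0.0, -0.0]
ft_force: [-0.6, 0.4, -0.1]
width: 0.0869
```

```bash
python3 look.py w2.png; python3 - <<'E'
from h import *
q=r.read_state()["eef_rot"]
from scipy.spatial.transform import Rotation as R
m=R.from_quat(q).as_matrix(); print(m, np.degrees(np.arctan2(m[1,1],m[0,1])))
E
```

```text
4.425 [ 0.5108 -0.0621  0.2523] [ 0.3682  0.9298 -0.0002 -0.0004] [ 0.7253  0.1344 -0.7487  1.671   0.0932  1.3735  0.7795]
cam [ 0.4516 -0.0067  0.4152]
shaft_end 0.74 [330.7 232.5] [ 0.5159 -0.0563  0.125 ]
collar 0.85 [326.2 217.5] [ 0.5141 -0.0588  0.068 ]
set_screw 0.87 [320.8 179.7] [ 0.4824 -0.0364  0.076 ]
guide_nut 0.75 [346.3 303.3] [ 0.5786 -0.094   0.114 ]
[[-7.30294577e-01  6.83131463e-01  1.11126933e-03]
 [ 6.83131565e-01  7.30295246e-01 -3.44052539e-04]
 [-1.04658783e-03  5.07883455e-04 -9.99999323e-01]] 46.91115917002273
```

View pics/w2.png

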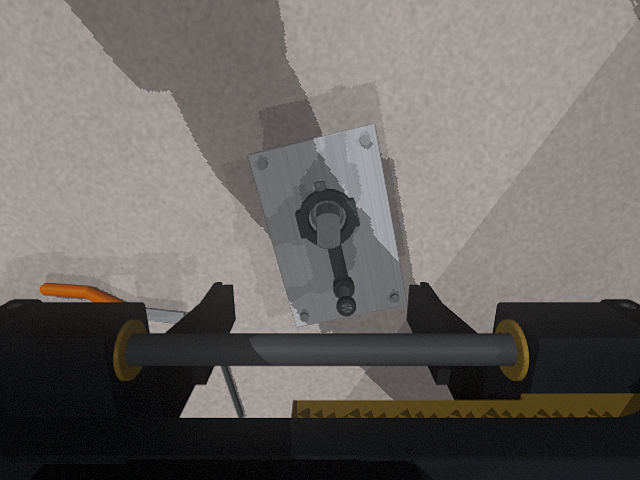

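The jaws are now square to the flats, and the shaft is about 5 mm to +y of the tool. I'll correct that, descend and close.

Call:
play_rows(
  motion=[
    [0.005,0.027,0.2,0,0,0,60],
    [0.005,0.027,0.4,0,0,0,60],
    [0.005,0.027,0.6,0,0,0,60],
    [0.005,0.027,0.75,0,0,0,60],
    [0.005,0.027,0.81,0,0,0,60],
  ],
  squeeze=20,
)

```text
time: 5.3
ee_pos: [0.5135, -0.0567, 0.0894]
eef_rot: [0.367, 0.93, -0.0, -0.001]
ft_force: [0.2, -0.4, 0.5]
width: 0.0535
```

Call:
play_rows(
  motion=[
    [0,0,0,0,0,0,30],
    [0,0,0,0,0,0,10],
    [0,0,0,0,0,0,10],
    [0,0,0,0,0,0,10],
    [0,0,0,0,0,0,10],
  ],
)

```text
time: 5.92
ee_pos: [0.5143, -0.057, 0.0911]
eef_rot: [0.367, 0.93, -0.0, 0.0]
ft_force: [-1.5, -0.3, 6.5]
width: 0.0198
```

Call:
play_rows(
  motion=[
    [0,0,0,0,0,0,10],
    [0,0,0,0,0,0,10],
  ],
)

```text
time: 6.18
ee_pos: [0.5143, -0.057, 0.0911]
eef_rot: [0.367, 0.93, -0.0, 0.0]
ft_force: [-2.0, -1.3, 6.4]
width: 0.0201
```

The width is 20 mm, so the jaws are on the flats. Now I'll turn 76.6° clockwise.

Call:
play_rows(
  motion=[
    [0,0,0,0,0,0.1,10],
    [0,0,0,0,0,0.2,10],
    [0,0,0,0,0,0.3,10],
    [0,0,0,0,0,0.4,10],
    [0,0,0,0,0,0.45,10],
  ],
)

```text
time: 6.8
ee_pos: [0.5136, -0.0574, 0.0911]
eef_rot: [0.668, 0.744, -0.001, 0.0]
ft_force: [-7.1, -1.9, 10.1]
width: 0.0196
```

Call:
play_rows(
  motion=[
    [0,0,0,0,0,0.1,10],
    [0,0,0,0,0,0.2,10],
    [0,0,0,0,0,0.3,10],
    [0,0,0,0,0,0.4,10],
    [0,0,0,0,0,0.4,10],
  ],
)

```text
time: 7.42
ee_pos: [0.5129, -0.0571, 0.0911]
eef_rot: [0.865, 0.502, -0.001, -0.0]
ft_force: [-9.9, -2.4, 12.1]
width: 0.0196
```

```bash
cat > st.py <<'E'
from h import *
from scipy.spatial.transform import Rotation as R
np.set_printoptions(precision=4,suppress=True)
s=r.read_state(); m=R.from_quat(s["eef_rot"]).as_matrix()
print(s["time"],s["ee_pos"],s["ft_force"],s["torque"],s["width"],s["joint_positions"]); print("x az",np.degrees(np.arctan2(m[1,0],m[0,0])),"y az",np.degrees(np.arctan2(m[1,1],m[0,1])))
E
python3 st.py
```

```text
7.425 [ 0.5129 -0.0571  0.0911] [-9.9254 -2.3541 12.1296] [-0.2559  2.1755 -0.0172] 0.01958789478254484 [ 0.5008  0.2615 -0.5371  1.8747  0.1544  1.0487 -0.6177]
x az 60.277565576401614 y az -29.72264496438641
```

Call:
play_rows(
  motion=[
    [0,0,0,0,0,0,30],
    [0,0,0,0,0,0,60],
    [0,0,0,0,0,0,70],
    [0,0,-0.15,0,0,0,80],
    [0,0,-0.4,0,0,0,100],
  ],
)

```text
time: 8.05
ee_pos: [0.513, -0.0566, 0.1701]
eef_rot: [0.864, 0.503, -0.001, -0.001]
ft_force: [0.7, -0.9, 1.0]
width: 0.0583
```

Call:
play_rows(
  motion=[
    [0,0,-0.25,0,0,-0.1,100],
    [0,0,-0.4,0,0,-0.2,100],
    [0,0,-0.4,0,0,-0.3,100],
    [0,0,-0.4,0,0,-0.4,100],
    [0,0,-0.4,0,0,-0.5,100],
  ],
)

```text
time: 8.68
ee_pos: [0.5141, -0.0567, 0.2505]
eef_rot: [0.604, 0.797, 0.0, 0.0]
ft_force: [1.2, 0.4, -0.1]
width: 0.0866
```

Call:
play_rows(
  motion=[
    [0,0,0,0,0,-0.1,100],
    [0,0,0,0,0,-0.2,100],
    [0,0,0,0,0,-0.3,100],
    [0,0,0,0,0,-0.4,100],
    [0,0,0,0,0,-0.5,100],
  ],
)

```text
time: 9.3
ee_pos: [0.5141, -0.0567, 0.2504]
eef_rot: [0.253, 0.968, 0.0, -0.0]
ft_force: [-1.5, 0.1, 0.6]
width: 0.087
```

```bash
python3 st.py; python3 look.py w3.png; python3 -c "
import cv2
a=cv2.imread('pics/w3.png');cv2.imwrite('pics/w3c.png',cv2.resize(a[130:370,160:480],(800,600),interpolation=3))"
```

```text
9.3 [ 0.5141 -0.0567  0.2504] [-1.4874  0.1063  0.5824] [ 0.0427 -0.0872  0.0314] 0.08696788295383437 [ 0.6303  0.1296 -0.6574  1.6718  0.0807  1.3676  1.0207]
x az 150.7341943761957 y az 60.73419434596712
9.3 [ 0.5141 -0.0567  0.2504] [ 0.2526  0.9676  0.     -0.    ] [ 0.6303  0.1296 -0.6574  1.6718  0.0807  1.3676  1.0207]
cam [ 0.4431 -0.0172  0.4133]
shaft_end 0.98 [323.4 233.7] [ 0.5151 -0.0553  0.125 ]
collar 0.64 [320.4 219.6] [ 0.5152 -0.0584  0.068 ]
set_screw 0.83 [325.  180.2] [ 0.4825 -0.0351  0.076 ]
guide_nut 0.91 [319.7 306.8] [ 0.5778 -0.0941  0.114 ]
```

View pics/w3c.png

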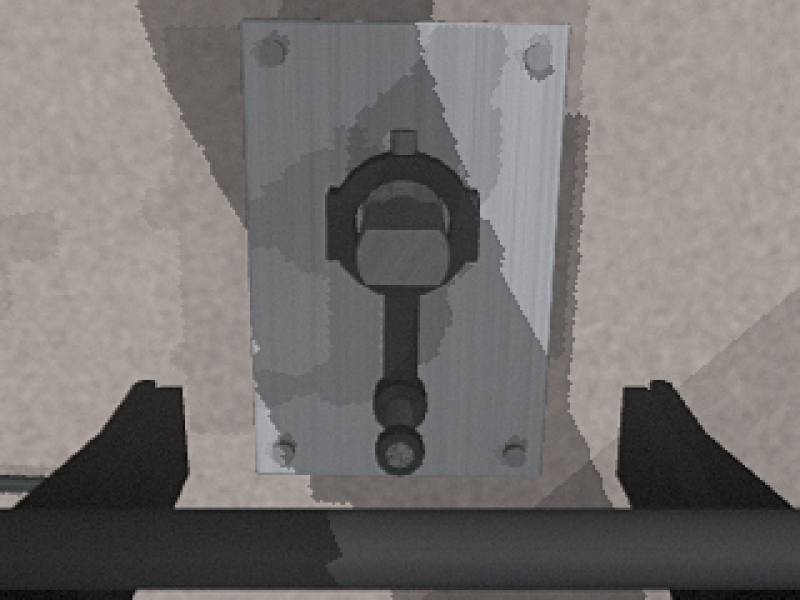

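The flat now faces the set screw (at (403,142) in the crop), and the cheeks lie square to the jaws and centred. I'll descend to the cheeks and grip.

Call:
play_rows(
  motion=[
    [0,0,0.25,0,0,0,100],
    [0,0,0.5,0,0,0,100],
    [0,0,0.75,0,0,0,100],
    [0,0,0.9,0,0,0,100],
    [0,0,0.94,0,0,0,100],
  ],
  squeeze=30,
)

```text
time: 10.18
ee_pos: [0.513, -0.0565, 0.0609]
eef_rot: [0.256, 0.967, -0.0, -0.001]
ft_force: [-0.3, -0.1, 0.4]
width: 0.0868
```

Call:
play_rows(
  motion=[
    [0,0,0,0,0,0,60],
    [0,0,0,0,0,0,50],
    [0,0,0,0,0,0,50],
    [0,0,0,0,0,0,50],
    [0,0,0,0,0,0,50],
  ],
)

```text
time: 10.8
ee_pos: [0.5146, -0.0568, 0.0633]
eef_rot: [0.255, 0.967, -0.0, 0.001]
ft_force: [-0.7, -0.7, 6.1]
width: 0.0578
```

```bash
python3 st.py
```

```text
10.8 [ 0.5146 -0.0568  0.0633] [-0.71   -0.7417  6.1345] [ 0.0514  0.133  -0.088 ] 0.0577738943305316 [ 0.5782  0.3186 -0.6319  1.8927  0.2224  0.9991  0.9036]
x az 150.41384906444844 y az 60.41385884537259
```

Call:
play_rows(
  motion=[
    [0,0,-0.025,0,0,0,50],
    [0,0,-0.05,0,0,0,50],
    [0,0,-0.05,0,0,0,50],
  ],
)

```text
time: 11.18
ee_pos: [0.5145, -0.0568, 0.073]
eef_rot: [0.255, 0.967, 0.0, 0.001]
ft_force: [5.2, -0.4, -3.2]
width: 0.0577
```

Call:
play_rows(
  motion=[
    [0,0,-0.025,0,0,0,50],
    [0,0,-0.05,0,0,0,50],
    [0,0,-0.075,0,0,0,50],
    [0,0,-0.09,0,0,0,50],
    [0,0,-0.09,0,0,0,50],
  ],
)

```text
time: 11.8
ee_pos: [0.5145, -0.0568, 0.0907]
eef_rot: [0.255, 0.967, 0.0, 0.001]
ft_force: [5.5, -0.3, -3.4]
width: 0.0575
```

Call:
play_rows(
  motion=[
    [0,0,-0.01,0,0,0,50],
    [0,0,-0.015,0,0,0,50],
    [0,0,-0.015,0,0,0,50],
  ],
)

```text
time: 12.18
ee_pos: [0.5145, -0.0568, 0.0933]
eef_rot: [0.255, 0.967, 0.0, 0.0]
ft_force: [7.4, -0.5, -6.2]
width: 0.0578
```

Call:
play_rows(
  motion=[
    [0,0,-0.01,0,0,0,50],
    [0,0,-0.01,0,0,0,50],
    [0,0,-0.01,0,0,0,50],
  ],
)

```text
time: 12.55
ee_pos: [0.5144, -0.0568, 0.0935]
eef_rot: [0.255, 0.967, 0.001, 0.0]
ft_force: [17.5, -1.3, -27.9]
width: 0.0578
```

```bash
python3 st.py; python3 - <<'E'
from h import *
c=eyes.camera("side"); t=eyes.camera("wrist")
for k in ["collar","set_screw","guide_nut"]:
    for cc in (c,t):
        L=eyes.landmark_of(cc,k); print(k,[(round(l["p"],2),np.round(l["xy"],1)) for l in L[:1]])
a=cv2.resize(c["image"][230:350,260:420],(400,300),interpolation=3)
b=cv2.resize(t["image"][130:370,160:480],(400,300),interpolation=3)
cv2.imwrite("pics/e.png",np.hstack([a,b])[:,:,::-1])
E
```

```text
12.55 [ 0.5144 -0.0568  0.0935] [ 17.4569  -1.2854 -27.8657] [-0.3981 -3.8145 -0.1884] 0.0577736323334829 [ 0.5935  0.2774 -0.643   1.8672  0.1884  1.0572  0.9305]
x az 150.42749502909993 y az 60.427503932460525
collar []
collar [(0.95, array([322.9, 303. ]))]
set_screw [(0.51, array([334.6, 323. ]))]
set_screw [(0.81, array([323. , 237.5]))]
guide_nut [(0.93, array([374. , 284.2]))]
guide_nut []
```

View pics/e.png

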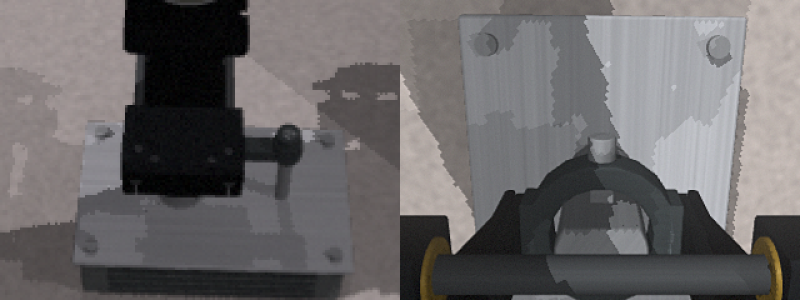

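The eye is against the nut: z stopped at 0.0935 m, 30.2 mm up, with 28 N of reaction. I'll ease the push slightly, then check and hand in.

Call:
play_rows(
  motion=[
    [0,0,0.005,0,0,0,50],
    [0,0,0.005,0,0,0,50],
    [0,0,0.005,0,0,0,50],
    [0,0,0.005,0,0,0,50],
  ],
)

```text
time: 13.45
ee_pos: [0.5144, -0.0568, 0.0935]
eef_rot: [0.255, 0.967, 0.0, 0.0]
ft_force: [12.0, -0.9, -16.9]
width: 0.0578
```

```bash
python3 st.py; python3 - <<'E'
from h import *
s=r.read_state()
if s["ee_pos"][2]>.0922 and s["width"]>.056: print(job.close_job())
E
```

```text
13.45 [ 0.5144 -0.0568  0.0935] [ 12.0089  -0.8812 -16.9138] [-0.2505 -2.6822 -0.2481] 0.05779772210926091 [ 0.5931  0.2775 -0.643   1.8673  0.1892  1.0572  0.9297]
x az 150.42561982989318 y az 60.42563720881218
the job is handed in; nothing more can be done
None
```

The collar is up against the nut and held there by the fingers, and the job is handed in at 13.45 s. No verdict is reported.

- **Shaft:** I pinched it on its flats, with 20 mm between the pads, and turned it about 77° clockwise. The wrist picture afterwards showed a flat facing the set screw.
- **Collar:** I gripped it by its cheeks with a 30 N grip and lifted. It stopped after the tool had risen 30.2 mm. The push on the nut reached about 28 N, so I eased it.
- **Last readings:** The tool was steady at 0.0935 m, the pads stood 57.8 mm apart on the cheeks, and the downward reaction was about 17 N. There was no sign of slipping. A side force of 12 N remained at the wrist.
- **Failed check:** After the lift, the networks did not find the collar in the side view or the nut in the wrist view, because the gripper hid them. The set screw they reported in the side view looks wrong. The lift height therefore rests on the tool height, the contact force and the last pictures, which showed the eye under the nut.
- **Bystanders:** I did not touch the pail, snips or hex key, and the arm stayed clear of them. I did not re-measure their positions at the end.

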